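Take the used tape reel off the spindle of its case

ROBOT

A 6-joint arm with a two-finger parallel gripper is mounted at the origin on the work surface. World frame = base frame: x ahead of the robot, y to its left, z up, the work surface at z = 0. Lengths are in m, angles in rad, forces in N, time in s.
With the tool pointing down it reaches from about 0.35 to 0.85 m from the base axis. Payload 8.1 kg.
Tool frame: the origin (TCP) lies on the centre line of the jaws, within the pads' length; the fingertips stand 17 mm ahead of it and the grasp point (between the pads) lies 2 mm behind it; z points along the fingers, y is the line along which they close (so a half turn about z gives the same grasp; the last joint's range is limited). The gripper opens to 93 mm and grips with 3 to 60 N. Pads are 15 mm wide; open, the fingers measure 128 mm over their backs; the gripper's body (75 mm by 188 mm) begins 65 mm behind the grasp point.
Start: joints at [1.119, 0.13, 1.488, -0, 1.523, -0.085], TCP at [0.215, 0.56, 0.236] pointing down, gripper open.
Joint ranges: [-2.96, 2.96], [-0.89, 2.26], [0.02, 2.5], [-1.34, 4.48], [0, 2.73], [-2.66, 2.66]. Speed limits (rad/s): [2.39, 2.39, 2.79, 3.14, 3.14, 3.14].

INTERFACE

Orientations are given as a rotation vector (axis times angle).
In Python, from plant import telemetry, viewer, order gives the robot as it stands.
- The arm moves only by the tool send_rows, never from a script. Its argument "plan" is a list that holds one entry, the list of rows, each a list of 5 numbers: the closure, from -1 (fully open) to 1 (shut), then the shift along the world's x, y, z normalised to -1 to 1, where 1 is 0.2 m, then the turn about the world's z normalised to -1 to 1, where 1 is 60 degrees. A call has 1 to 20 rows; each row is the pose to reach, as a shift and turn from the pose commanded when the call began; what a row does not reach only later rows make up. A row lasts 1/12 s, in which the tool goes at most 41.7 mm and 7.16 degrees, less where a joint would pass 70% of its speed; a pose out of reach is approached as far as the arm can. A call with a number of a shift or a turn outside -1 to 1 is refused whole. A call with a gripper value outside its range is refused whole. The fingers move at their own pace and stop on an object; "force" is the grip in N (left out, the last holds). Time passes only in rows, so rows that repeat a pose let the fingers close. It gives the time, the measured TCP pose, the force, the opening and the grip force at its end, in the units of the state.
- telemetry.read_state(): the state, without advancing time (a new reading comes with each control period).
- viewer.read_camera(name): name is "scene" or "side" or "wrist"; returns (picture, depth): 400x640x3 uint8, blue, green, red; 400x640 float32, m along the optical axis (not along the pixel's ray), 0 where there is no reading.
- viewer.calibration(name): a dict with "camera_matrix" (3x3 intrinsics, pixels), "extrinsics" (4x4, takes a point from camera to world coordinates); the wrist camera has in their place "hand_eye" (4x4, takes a point from camera to tool coordinates, whose origin is the TCP and whose axes are the flange's). Camera axes: x right, y up, looking along -z (the intrinsics and any distortion apply to the point x, -y, -z); pixel columns grow to the right and rows downward; lengths in m; the calibration is good to about 2 mm. A picture is of the moment at which its call begins: read the wrist's pose just before it. calibration takes no time and is no camera call.
- order.close_job(): hands the job in; it is judged then, once.
The state is a dict: "t": time; "q": joint angles; "dq": joint speeds; "joint_torque": joint torques, N m; "tool_pos": TCP position; "orientation": TCP orientation; "force": force on the tool from outside, world axes, zero at the start; "wrist_torque": the same for the moment, N m; "opening": finger opening in m; "gripper_force": force on a finger pad.
Only numpy, scipy, OpenCV 4.12 (cv2) and the standard library are available. Lean on these libraries where they do the work, as an engineer would, in place of code of your own. Each camera call takes 0.05 s, during which the arm holds its last target. There are 200 camera calls.

TASK

The reel of indicator tape in the clear-lidded case by the autoclave has to be changed. Lift the lid right back until it rests on its stop, then turn the reel until the slot in its collar lines up with the cross-bar on top of the spindle, slide it straight up off the spindle, and set it down (do not drop it) flat on its flange, collar up, inside the steel tray. Leave the lid open on its stop and do not disturb the other things on the counter.

Things in the scene. Friction and masses are not known exactly. Their poses are not given: they have to be found in the camera images.
- case: grey open case, 180 x 180 mm outside, 100 mm tall, walls and floor 6 mm thick, fixed to the counter. Origin: centre of its underside. The lid's hinge runs along its y axis on its +x rim; +x points roughly away from the robot. It stands left or right, the tray on the other side
- lid (a joint): the clear lid (180 x 180 x 6 mm, 250 g) of the case, hinged on the +x rim: 0 closed, 1.8 rad open on its stop, just past upright. It is loose on its hinge: it falls shut from below about 1.45 rad and falls back onto the stop from above about 1.55 rad
- lid_hinge (a point): the lid's hinge axis, at the middle of the case's +x rim, 100.5 mm above the counter; axis along the case's y
- lid_handle (a point): middle of the lid's handle, a round steel bar 12 mm thick and 100 mm long along the case's y, on two end posts; its axis is 34 mm above the lid's upper face, 168 mm from the hinge towards the free edge (the lid ends 12 mm beyond it). Closed, the bar's axis is 140.5 mm above the counter
- spindle_axis (a point): foot of the spindle on the inner floor of the case, at its middle, 6 mm above the counter; axes as the case. An upright steel rod 12 mm thick, with a foot disc 38 mm across and 8 mm high
- spindle_top (a point): top of the spindle, 87 mm above its foot (axes as the case): a fixed steel cross-bar (T-head) 36 mm long, 8 mm wide, from 78 to 87 mm above the foot. The direction in which the cross-bar points differs every time and is NOT reported by this pose: look at it or find it by touch
- reel: white reel on the spindle, about 250 g: flanges 100 mm across at 0-4 and 38-42 mm, paper tape between, a collar 54 mm across at 42-74 mm to grip from above. Origin: centre of its underside. Bore 42 mm, but the collar's top (68-74 mm) is a plate with only a slot 15 x 42 mm along the reel's x. The cross-bar is 4 mm above it: the reel comes up only when both line up within 8 degrees, not at the start
- tray: shallow steel tray 190 x 190 mm, 22 mm tall, walls and floor 3 mm, fixed. Origin: centre of its underside
- media_bottle: amber glass bottle, 68 mm across, 150 mm tall, behind the gap between case and tray. Origin: centre of its underside
- beaker: glass beaker, 70 mm across, 95 mm tall, on the left side. Origin: centre of its underside
- spatula: steel spatula, 170 mm long, lying along x in the gap between case and tray. Origin: on its underside
- tip_box: pipette tip box 85 x 120 x 73 mm on the right side. Origin: centre of its underside

How it is judged:
On the way, in this order (a step that is already met when the one before it is completed fails the run):
1. the lid is open on its stop (value of joint lid above 1.73 rad), for 0.2 s.
2. the reel has slid up the spindle, upright, until its underside is near the cross-bar's top (z of reel in the frame of spindle_axis above 0.075 m and horizontal distance between reel and spindle_axis below 0.03 m and angle between reel's own z axis and vertical below 0.35 rad).
3. the reel stands on the tray while still held (it is not dropped) (contact force between reel and tray above 0.3 N and contact force between the fingers and reel above 0.5 N and z of reel in the frame of tray below 0.025 m).
At the end, for the whole second after the job is handed in: The lid is open on its stop (joint above 1.73 rad), and the reel is at rest, released, flat on the tray's floor inside its walls, collar up (origin within 50 mm of the tray's middle along each side and less than 8 mm above the tray's underside, tilt below 0.08 rad) (value of joint lid above 1.73 rad and z of reel in the frame of tray between 0 and 0.008 m and x of reel in the frame of tray between -0.05 and 0.05 m and y of reel in the frame of tray between -0.05 and 0.05 m and angle between reel's own z axis and vertical below 0.08 rad and linear speed of reel below 0.02 m/s); the robot touches nothing.
It fails at once if a bystander (bottle, beaker, spatula or tip box) is moved more than 40 mm (distance of any of media_bottle, beaker, spatula, tip_box from where it was at the start of the episode above 0.04 m).
It also fails if it takes over 64 s, if anything falls off the work surface, if the arm or the gripper's body presses on something with over 40 N, if the wrist force passes 120 N, or if a joint passes its speed limit or range.

## Working session

There is one attempt and no reset: what is moved stays moved. The work goes in short steps, Python scripts to look and compute and a tool call to move; the robot and the scene stay as the last step left them, time stands still between calls to the robot, and variables do not carry over. Pictures are saved under pics/ and viewed, at most 10 in all, crops included, and the job is handed in when it is done.

Besides the shell and the picture viewer there is one more tool, called after ">>>" in YAML: its name, and indented under it one key for each argument. send_rows: Moves the arm, as the interface text tells. Scaled input: -1 to 1 covers 0.2 m each way for a shift and 60 degrees each way for a turn. Its arguments: {"type":"object","properties":{"plan":{"type":"array"},"force":{"type":"number"}},"required":["plan"]}

```bash
ls; mkdir -p pics; cat > h.py <<'E'
import numpy as np,cv2
from plant import telemetry,viewer,order
from scipy.spatial.transform import Rotation as R
def cam(n):
    s=telemetry.read_state(); im,d=viewer.read_camera(n); c=viewer.calibration(n)
    K=np.array(c["camera_matrix"])
    if "extrinsics" in c: T=np.array(c["extrinsics"])
    else:
        W=np.eye(4); W[:3,:3]=R.from_rotvec(s["orientation"]).as_matrix(); W[:3,3]=s["tool_pos"]; T=W@np.array(c["hand_eye"])
    return im,d,K,T
def pts(d,K,T):
    v,u=np.indices(d.shape); x=(u-K[0,2])/K[0,0]*d; y=(v-K[1,2])/K[1,1]*d
    return np.stack([x,-y,-d],-1)@T[:3,:3].T+T[:3,3]
def ray(u,v,z,K,T):
    r=T[:3,:3]@np.array([(u-K[0,2])/K[0,0],-(v-K[1,2])/K[1,1],-1]); return T[:3,3]+r*(z-T[2,3])/r[2]
def proj(p,K,T):
    c=T[:3,:3].T@(np.asarray(p)-T[:3,3]); return K[0,0]*c[0]/-c[2]+K[0,2],K[1,1]*-c[1]/-c[2]+K[1,2]
E
python3 - <<'E'
from h import *
for n in("scene","side"):
    im,d,K,T=cam(n); cv2.imwrite(f"pics/{n}.png",im); np.savez(f"{n}.npz",im=im,d=d,K=K,T=T); print(n,T.round(3).tolist(),(d>0).mean(),viewer.calibration(n).keys())
print(telemetry.read_state())
E
```

```text
pics
scene [[0.648, -0.486, 0.587, 1.311], [0.762, 0.428, -0.486, -0.634], [-0.016, 0.762, 0.648, 0.93], [0.0, 0.0, 0.0, 1.0]] 0.99601953125 dict_keys(['camera_matrix', 'extrinsics'])
side [[0.916, 0.207, -0.345, 0.108], [-0.402, 0.486, -0.776, -1.076], [0.007, 0.849, 0.528, 0.84], [0.0, 0.0, 0.0, 1.0]] 0.99590625 dict_keys(['camera_matrix', 'extrinsics'])
{'t': 0.1, 'q': array([ 1.11863311e+00,  1.31123930e-01,  1.48913954e+00, -1.29725453e-05,
        1.52300072e+00, -8.53641928e-02]), 'dq': array([-0.00263159, -0.00124788, -0.00143145,  0.00046258, -0.00051586,
       -0.00098038]), 'joint_torque': array([ 1.32821286e-03, -5.61343038e+01, -4.93094087e+01,  7.70263933e-02,
        2.92349397e-02, -1.12293637e-05]), 'tool_pos': array([0.21493216, 0.55967213, 0.23468639]), 'orientation': array([-5.72862230e-01, -3.08848129e+00,  2.53643845e-03]), 'force': array([-0.45589173, -0.09160369, -0.47549317]), 'wrist_torque': array([ 0.00485459,  0.00275834, -0.02266541]), 'gripper_force': 0.0, 'opening': 0.09327566439768198}
```

View pics/scene.png

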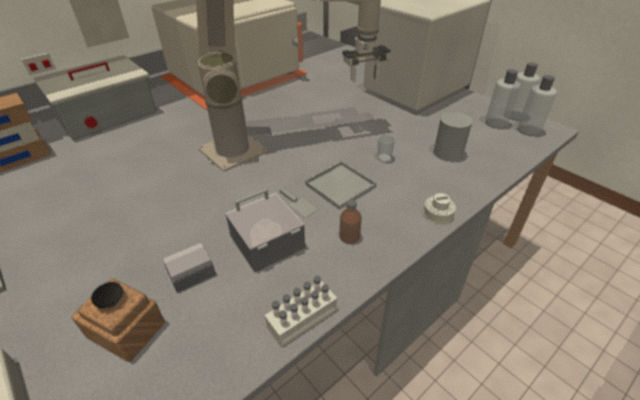

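View pics/side.png

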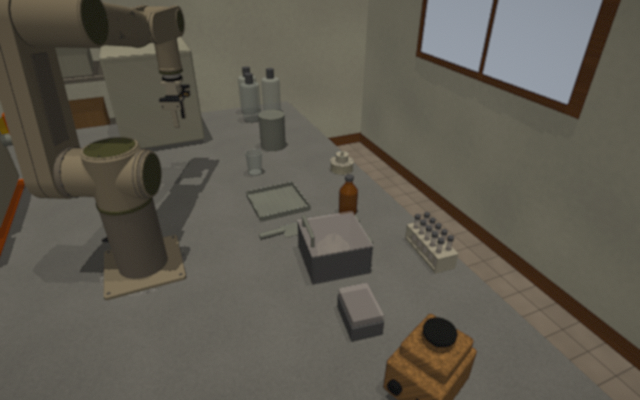

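Scene shows the case at about (265,228) with its lid closed and handle at (252,199). The tray is at (340,184), the bottle at (350,222), the tip box at (189,265) and the beaker at (385,148). In the side view the case is at (335,245) and the tray at (278,201).

```bash
python3 - <<'E'
from h import *
for n in("scene","side"):
    f=np.load(n+".npz"); P=pts(f["d"],f["K"],f["T"]); X,Y,Z=P[...,0],P[...,1],P[...,2]
    ok=(f["d"]>0)&(X>0.25)&(X<0.95)&(Y>-.5)&(Y<.45)
    def clus(lo,hi):
        m=(ok&(Z>lo)&(Z<hi)).astype(np.uint8)
        k,l,s,c=cv2.connectedComponentsWithStats(m)
        for i in range(1,k):
            if s[i,4]<25: continue
            p=P[l==i]; r=cv2.minAreaRect(p[:,:2].astype(np.float32))
            print(n,(lo,hi),s[i].tolist(),"c",np.round(r[0],3),"sz",np.round(r[1],3),"ang",round(r[2],1),"z",np.percentile(p[:,2],[5,50,95]).round(3))
    clus(.006,.04);clus(.012,.3);clus(.09,.115);clus(.12,.16)
E
```

```text
scene (0.006, 0.04) [377, 152, 16, 10, 98] c [0.479 0.419] sz [0.06  0.033] ang 31.9 z [0.009 0.024 0.039]
scene (0.006, 0.04) [305, 161, 72, 47, 525] c [0.482 0.176] sz [0.196 0.194] ang 0.1 z [0.007 0.016 0.023]
scene (0.006, 0.04) [279, 188, 18, 14, 99] c [ 0.401 -0.009] sz [0.087 0.02 ] ang 2.8 z [0.009 0.016 0.02 ]
scene (0.006, 0.04) [423, 206, 31, 18, 209] c [0.832 0.296] sz [0.098 0.045] ang 29.4 z [0.007 0.022 0.038]
scene (0.006, 0.04) [339, 228, 21, 16, 154] c [0.706 0.   ] sz [0.067 0.032] ang 32.9 z [0.009 0.024 0.038]
scene (0.006, 0.04) [229, 230, 77, 42, 514] c [ 0.577 -0.248] sz [0.252 0.124] ang 37.7 z [0.008 0.023 0.038]
scene (0.006, 0.04) [176, 267, 40, 25, 313] c [ 0.539 -0.445] sz [0.111 0.009] ang 80.8 z [0.007 0.023 0.038]
scene (0.006, 0.04) [266, 302, 71, 44, 638] c [ 0.831 -0.289] sz [0.181 0.07 ] ang 86.1 z [0.008 0.012 0.031]
scene (0.012, 0.3) [377, 135, 18, 26, 290] c [0.471 0.423] sz [0.053 0.072] ang 89.8 z [0.018 0.062 0.094]
scene (0.012, 0.3) [305, 161, 72, 82, 1087] c [0.563 0.15 ] sz [0.237 0.408] ang 71.6 z [0.014 0.052 0.148]
scene (0.012, 0.3
[... 3699 characters left out ...]
.444] sz [0.119 0.084] ang 83.3 z [0.024 0.071 0.074]
side (0.09, 0.115) [339, 185, 19, 12, 150] c [0.686 0.004] sz [0.048 0.064] ang 55.0 z [0.092 0.101 0.113]
side (0.09, 0.115) [297, 212, 76, 50, 2443] c [ 0.537 -0.2  ] sz [0.186 0.19 ] ang 81.1 z [0.096 0.105 0.108]
side (0.09, 0.115) [423, 212, 31, 31, 202] c [ 0.843 -0.292] sz [0.148 0.024] ang 85.0 z [0.092 0.103 0.107]
side (0.09, 0.115) [414, 214, 30, 32, 207] c [ 0.808 -0.288] sz [0.149 0.021] ang 85.6 z [0.092 0.103 0.107]
side (0.12, 0.16) [344, 175, 9, 11, 90] c [0.691 0.012] sz [0.029 0.027] ang 85.4 z [0.122 0.141 0.15 ]
side (0.12, 0.16) [301, 216, 13, 29, 131] c [ 0.457 -0.19 ] sz [0.109 0.012] ang 82.5 z [0.123 0.143 0.147]
```

>>> send_rows:
  plan:
    - [[-1,0.325,-1,0,-0.667],[-1,0.325,-1,0,-0.667],[-1,0.325,-1,0,-0.667],[-1,0.325,-1,0,-0.667],[-1,0.325,-1,0,-0.667],[-1,0.325,-1,0,-0.667]]

```text
t: 0.6
tool_pos: [0.2816, 0.3548, 0.2349]
orientation: [1.609, 2.696, -0.004]
force: [0.1, -0.5, 0.4]
opening: 0.0932
gripper_force: 0.0
```

>>> send_rows:
  plan:
    - [[-1,0.325,-1,0,-0.617],[-1,0.325,-1,0,-0.617],[-1,0.325,-1,0,-0.617],[-1,0.325,-1,0,-0.617],[-1,0.325,-1,0,-0.617],[-1,0.325,-1,0,-0.617]]

```text
t: 1.1
tool_pos: [0.3468, 0.1541, 0.2354]
orientation: [2.385, 2.04, -0.002]
force: [0.3, 1.1, -0.5]
opening: 0.093
gripper_force: 0.0
```

>>> send_rows:
  plan:
    - [[-1,0.325,-1,0,0],[-1,0.325,-1,0,0],[-1,0.325,-1,0,0],[-1,0.325,-1,0,0],[-1,0.325,-1,0,0],[-1,0.325,-1,0,0]]

```text
t: 1.6
tool_pos: [0.411, -0.0455, 0.2353]
orientation: [2.376, 2.053, -0.003]
force: [0.2, 1.1, -0.4]
opening: 0.093
gripper_force: 0.0
```

>>> send_rows:
  plan:
    - [[-1,0.25,-0.745,0,0],[-1,0.25,-0.745,0,0],[-1,0.25,-0.745,0,0],[-1,0.25,-0.745,0,0],[-1,0.25,-0.745,0,0],[-1,0.25,-0.745,0,0]]

```text
t: 2.1
tool_pos: [0.4601, -0.1895, 0.2347]
orientation: [-2.372, -2.056, 0.001]
force: [-0.1, 1.0, -0.1]
opening: 0.093
gripper_force: 0.0
```

```bash
python3 - <<'E'
from h import *
s=telemetry.read_state();print(s["t"],s["q"].round(3),s["tool_pos"],R.from_rotvec(s["orientation"]).as_matrix().round(3).tolist())
im,d,K,T=cam("wrist"); cv2.imwrite("pics/w1.png",im); np.savez("w1.npz",im=im,d=d,K=K,T=T)
P=pts(d,K,T);Z=P[...,2]
m=((d>0)&(Z>.125)&(Z<.16)&(P[...,0]<.52)&(P[...,0]>.4)).astype(np.uint8)
k,l,st,c=cv2.connectedComponentsWithStats(m)
for i in range(1,k):
    if st[i,4]>50:
        p=P[l==i]; print(st[i],cv2.minAreaRect(p[:,:2].astype(np.float32)),np.percentile(p[:,2],[5,50,95]))
E
```

```text
2.1 [-0.494 -0.147  1.766  0.     1.525 -0.351] [ 0.46008796 -0.18947107  0.23467412] [[0.142, 0.99, -0.002], [0.99, -0.142, 0.001], [0.001, -0.002, -1.0]]
[ 307  127   17  140 2086] ((0.4582832455635071, -0.18638469278812408), (0.11051824688911438, 0.01192963495850563), 82.50468444824219) [0.14238103 0.14557566 0.14712751]
```

View pics/w1.png

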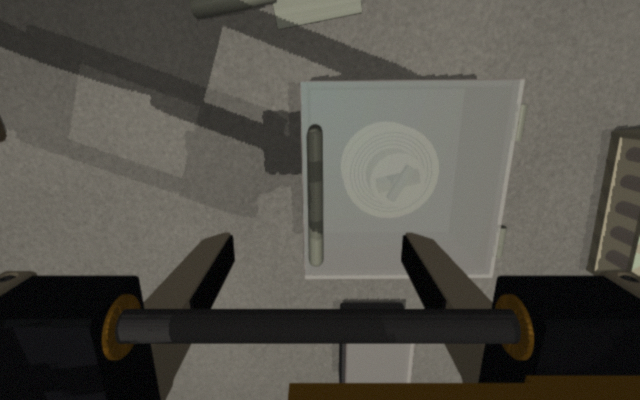

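The wrist picture shows the bar at (315,195), the reel at (390,170), and the cross-bar over the slot near (398,182). The measured handle centre is (0.458,-0.187), which agrees with the case geometry.

>>> send_rows:
  plan:
    - [[-1,-0.005,0.005,-0.2,0],[-1,-0.005,0.005,-0.4,0],[-1,-0.005,0.005,-0.48,0],[-1,-0.005,0.005,-0.48,0],[-1,-0.005,0.005,-0.48,0]]

```text
t: 2.57
tool_pos: [0.4586, -0.1861, 0.1393]
orientation: [-2.369, -2.061, 0.001]
force: [-0.4, 0.4, 0.4]
opening: 0.0932
gripper_force: 0.0
```

>>> send_rows:
  plan:
    - [[1,0,0,0,0],[1,0,0,0,0],[1,0,0,0,0],[1,0,0,0,0],[1,0,0,0,0],[1,0,0,0,0],[1,0,0,0,0],[1,0,0,0,0],[1,0,0,0,0],[1,0,0,0,0],[1,0,0,0,0],[1,0,0,0,0]]
  force: 15

```text
t: 3.57
tool_pos: [0.4591, -0.1879, 0.1396]
orientation: [-2.372, -2.06, 0.0]
force: [-0.2, -0.9, 0.5]
opening: 0.0175
gripper_force: 0.0
```

```bash
python3 - <<'E'
import numpy as np
a0=np.arctan2(.04,-.168);r=.1727;c,s=np.cos(np.radians(-7.8)),np.sin(np.radians(-7.8))
p=None
for th in np.linspace(0,1.72,17):
    x=r*np.cos(a0-th)+.168;z=r*np.sin(a0-th)-.04
    print(round(th,2),np.round(np.array([x*c,x*s,z]),4).tolist(),np.round(np.array([x*c,x*s,z])/.2,3).tolist())
E
```

```text
0.0 [-0.0, 0.0, 0.0] [-0.0, 0.0, 0.0]
0.11 [0.0052, -0.0007, 0.0178] [0.026, -0.004, 0.089]
0.22 [0.0123, -0.0017, 0.0349] [0.061, -0.008, 0.175]
0.32 [0.0211, -0.0029, 0.0512] [0.106, -0.014, 0.256]
0.43 [0.0317, -0.0043, 0.0664] [0.158, -0.022, 0.332]
0.54 [0.0438, -0.006, 0.0804] [0.219, -0.03, 0.402]
0.64 [0.0573, -0.0078, 0.093] [0.286, -0.039, 0.465]
0.75 [0.072, -0.0099, 0.104] [0.36, -0.049, 0.52]
0.86 [0.0879, -0.012, 0.1134] [0.439, -0.06, 0.567]
0.97 [0.1046, -0.0143, 0.121] [0.523, -0.072, 0.605]
1.08 [0.1221, -0.0167, 0.1268] [0.611, -0.084, 0.634]
1.18 [0.1401, -0.0192, 0.1306] [0.701, -0.096, 0.653]
1.29 [0.1584, -0.0217, 0.1325] [0.792, -0.108, 0.663]
1.4 [0.1768, -0.0242, 0.1324] [0.884, -0.121, 0.662]
1.5 [0.195, -0.0267, 0.1303] [0.975, -0.134, 0.651]
1.61 [0.213, -0.0292, 0.1262] [1.065, -0.146, 0.631]
1.72 [0.2304, -0.0316, 0.1202] [1.152, -0.158, 0.601]
```

Still closing (17.5 mm), so I finish the grip first.

>>> send_rows:
  plan:
    - [[1,0,0,0,0],[1,0,0,0,0],[1,0,0,0,0],[1,0,0,0,0]]

```text
t: 3.9
tool_pos: [0.4583, -0.1878, 0.1395]
orientation: [-2.371, -2.059, 0.002]
force: [-5.6, 0.5, 3.9]
opening: 0.0114
gripper_force: 15.0
```

>>> send_rows:
  plan:
    - [[1,0.026,-0.004,0.089,0],[1,0.061,-0.008,0.175,0],[1,0.106,-0.014,0.256,0],[1,0.106,-0.014,0.256,0]]

```text
t: 4.23
tool_pos: [0.4807, -0.1908, 0.1941]
orientation: [-2.372, -2.06, 0.001]
force: [-13.5, 3.1, 7.2]
opening: 0.0112
gripper_force: 15.0
```

>>> send_rows:
  plan:
    - [[1,0.042,-0.008,0.076,0],[1,0.103,-0.016,0.146,0],[1,0.17,-0.025,0.209,0],[1,0.244,-0.035,0.264,0],[1,0.323,-0.046,0.311,0],[1,0.407,-0.058,0.349,0],[1,0.407,-0.058,0.349,0]]

```text
t: 4.82
tool_pos: [0.5642, -0.2026, 0.263]
orientation: [2.369, 2.059, 0.003]
force: [-4.7, 2.9, 12.1]
opening: 0.011
gripper_force: 15.0
```

>>> send_rows:
  plan:
    - [[1,0.093,-0.012,0.034,0],[1,0.183,-0.024,0.053,0],[1,0.275,-0.036,0.063,0],[1,0.367,-0.049,0.062,0],[1,0.458,-0.062,0.051,0],[1,0.548,-0.074,0.031,0],[1,0.635,-0.086,0.001,0],[1,0.635,-0.086,0.001,0]]

```text
t: 5.48
tool_pos: [0.6907, -0.2198, 0.2589]
orientation: [2.371, 2.06, 0.001]
force: [0.6, 0.7, 0.3]
opening: 0.0111
gripper_force: 15.0
```

>>> send_rows:
  plan:
    - [[1,0.025,-0.003,-0.01,0],[1,0.045,-0.006,-0.02,0],[1,0.045,-0.006,-0.02,0],[0.57,0.045,-0.006,-0.02,0],[0.57,0.045,-0.006,-0.02,0],[0.57,0.045,-0.006,-0.02,0],[0.57,0.045,-0.006,-0.02,0]]

```text
t: 6.07
tool_pos: [0.6977, -0.2207, 0.2575]
orientation: [2.372, 2.059, 0.001]
force: [0.2, 0.2, 1.1]
opening: 0.0198
gripper_force: 0.0
```

>>> send_rows:
  plan:
    - [[0.57,0,0,0.1,0],[0.57,0,0,0.3,0],[0.57,0,0,0.5,0],[0.57,0,0,0.5,0],[0.57,0,0,0.5,0]]

```text
t: 6.48
tool_pos: [0.699, -0.2211, 0.3624]
orientation: [2.366, 2.055, 0.006]
force: [0.6, -0.2, -0.9]
opening: 0.0199
gripper_force: 0.0
```

>>> send_rows:
  plan:
    - [[-1,-0.2,0.03,0,0.1],[-1,-0.4,0.05,0,0.2],[-1,-0.6,0.08,0,0.3],[-1,-0.8,0.11,0,0.4],[-1,-0.8,0.11,0,0.5],[-1,-0.8,0.11,0,0.6],[-1,-0.8,0.11,0,0.75],[-1,-0.8,0.11,0,0.75],[-1,-0.8,0.11,0,0.75]]

```text
t: 7.23
tool_pos: [0.5371, -0.1984, 0.3555]
orientation: [-1.4, -2.81, 0.0]
force: [0.3, -0.3, -0.3]
opening: 0.0755
gripper_force: 0.0
```

>>> send_rows:
  plan:
    - [[-1,0,0,-0.1,0.1],[-1,0,0,-0.2,0.2],[-1,0,0,-0.3,0.3],[-1,0,0,-0.4,0.4],[-1,0,0,-0.5,0.5],[-1,0,0,-0.5,0.6],[-1,0,0,-0.5,0.7],[-1,0,0,-0.5,0.75],[-1,0,0,-0.5,0.75]]

```text
t: 7.98
tool_pos: [0.5372, -0.1984, 0.2555]
orientation: [-0.219, -3.132, -0.001]
force: [0.2, -0.1, 0.1]
opening: 0.093
gripper_force: 0.0
```

```bash
python3 - <<'E'
from h import *
s=telemetry.read_state();print(s["t"],s["q"].round(3),s["tool_pos"],R.from_rotvec(s["orientation"]).as_matrix().round(3).tolist(),s["force"])
im,d,K,T=cam("wrist"); cv2.imwrite("pics/w2.png",im); np.savez("w2.npz",im=im,d=d,K=K,T=T)
im,d,K,T=cam("side");P=pts(d,K,T);m=(P[...,2]>.2)&(P[...,0]>.6)&(P[...,0]<.8)&(P[...,1]<-.1)&(P[...,1]>-.4);print("lid",m.sum(),P[m].mean(0) if m.any() else 0, P[m].max(0))
E
```

```text
7.9833 [-0.443  0.051  1.536 -0.     1.556 -1.874] [ 0.53722594 -0.19840062  0.25552559] [[-0.99, 0.139, -0.002], [0.139, 0.99, 0.001], [0.002, 0.001, -1.0]] [ 0.17871191 -0.11097335  0.10447611]
lid 1028 [ 0.66029968 -0.22456574  0.24339015] [ 0.70765939 -0.12498816  0.62675601]
```

View pics/w2.png

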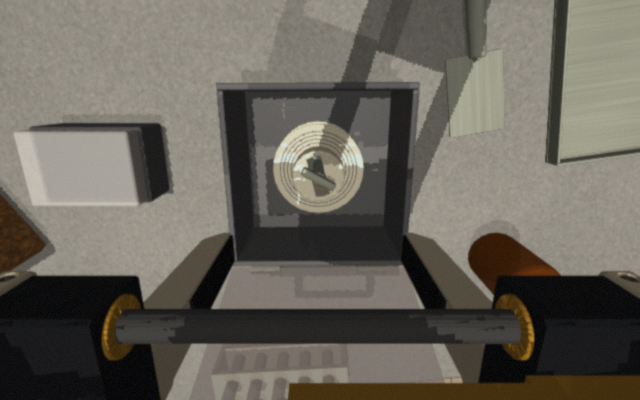

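The lid is open on its stop, seen at the bottom of the picture. The reel is at (319,167), the bright cross-bar runs from about (302,172) to (335,187), and the dark slot from about (313,153) to (325,193). I enlarge it to measure both angles.

```bash
python3 - <<'E'
from h import *
f=np.load("w2.npz");im,d,K,T=[f[k] for k in("im","d","K","T")]
c=cv2.resize(im[117:217,262:376],None,fx=6,fy=5.9,interpolation=cv2.INTER_CUBIC);cv2.imwrite("pics/w2c.png",cv2.convertScaleAbs(c,alpha=1.3))
P=pts(d,K,T);Z=P[...,2]
b=np.zeros(Z.shape,bool);b[140:205,285:355]=1
for lo,hi in((.088,.1),(.074,.085),(.04,.053)):
    m=b&(Z>lo)&(Z<hi);p=P[m][:,:2].astype(np.float32);r=cv2.minAreaRect(p);q=p-p.mean(0);w,v=np.linalg.eigh(q.T@q);print(lo,m.sum(),r,"axis",np.degrees(np.arctan2(v[1,1],v[0,1])),"Z",np.median(Z[m]),"px",np.argwhere(m).mean(0))
g=np.zeros(Z.shape,bool);g[60:280,200:430]=1
m=g&(Z>.095)&(Z<.106);print(cv2.minAreaRect(P[m][:,:2].astype(np.float32)))
h=cv2.cvtColor(im,6);
q=(b&(h<90)).astype(np.uint8);k,l,s,ce=cv2.connectedComponentsWithStats(q);print(s,ce)
E
```

```text
0.088 318 ((0.5354207158088684, -0.19737334549427032), (0.035621289163827896, 0.008310290984809399), 53.01571273803711) axis 53.47704 Z 0.09293743195698578 px [178.94654088 317.8427673 ]
0.074 1461 ((0.5351548790931702, -0.19732218980789185), (0.053025826811790466, 0.05273120477795601), 7.104533672332764) axis 114.76847 Z 0.07995579514049145 px [174.97193703 318.15605749]
0.04 2245 ((0.5395731329917908, -0.1960168480873108), (0.0782298669219017, 0.07342354208230972), 81.8613052368164) axis 83.98042 Z 0.048179468714756424 px [169.07394209 320.57995546]
((0.5369755029678345, -0.19734784960746765), (0.1803690493106842, 0.1825922578573227), 82.4294204711914)
[[     0      0    640    400 255490]
 [   315    147     24     12     62]
 [   307    157     28     28    269]
 [   339    160      1      1      1]
 [   314    183     15     12    113]
 [   346    196      9      9     45]
 [   285    200      6      5     20]] [[319.4968805  199.54880034]
 [326.64516129 150.62903226]
 [317.45724907 168.27509294]
 [339.         160.        ]
 [320.44247788 189.39823009]
 [351.33333333 201.33333333]
 [286.75       202.5       ]]
```

View pics/w2c.png

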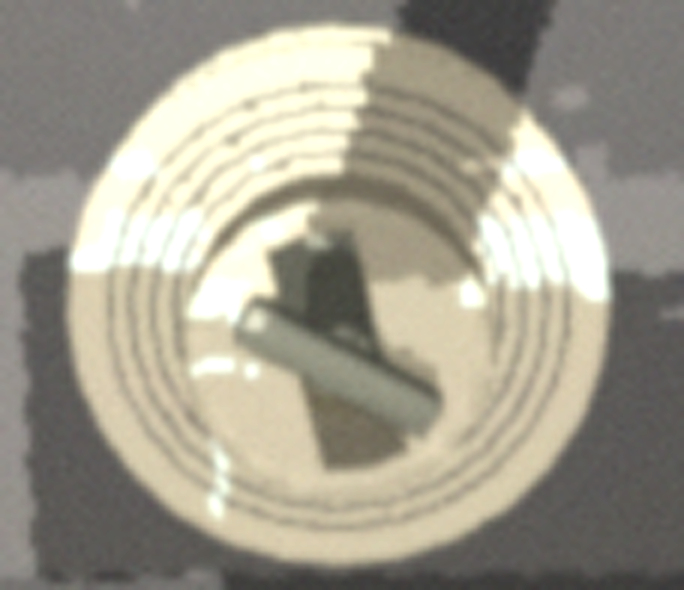

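```bash
python3 - <<'E'
from h import *
f=np.load("w2.npz");im,d,K,T=[f[k] for k in("im","d","K","T")]
def w(a,b): return ray(262+a/6,117+b/5.9,.08,K,T)
for a,b in(((272,250),(325,470)),((352,232),(378,350)),((311,241),(365,455))):
    p,q=w(*a),w(*b);v=q-p;print(p[:2],q[:2],np.linalg.norm(v),np.degrees(np.arctan2(v[1],v[0])))
P=pts(d,K,T);Z=P[...,2]
b=np.zeros(Z.shape,bool);b[145:205,290:350]=1
c=np.array([.5355,-.1973]);rr=np.hypot(P[...,0]-c[0],P[...,1]-c[1])
m=b&(Z<.072)&(rr<.021)&(d>0);p=P[m]
# ray-cast slot pixels onto the plate plane
uv=np.argwhere(m);g=np.array([ray(u,v,.08,K,T)[:2] for v,u in uv]).astype(np.float32)
print(m.sum(),cv2.minAreaRect(g));q=g-g.mean(0);_,v=np.linalg.eigh(q.T@q);print(np.degrees(np.arctan2(v[1,1],v[0,1])))
E
```

```text
[ 0.51663114 -0.20536425] [ 0.55643354 -0.20207754] 0.03993787356195822 4.7205384755611695
[ 0.51543193 -0.19177118] [ 0.5363099  -0.19020059] 0.02093695390987836 4.3020985743052735
[ 0.51600769 -0.1987231 ] [ 0.55467234 -0.19489626] 0.03885356507118568 5.6524489359165075
250 ((0.5340694785118103, -0.19725815951824188), (0.038778141140937805, 0.014309431426227093), 6.264697074890137)
-176.56563
```

>>> send_rows:
  plan:
    - [[-1,-0.006,0.005,0,-0.1],[-1,-0.006,0.005,0,-0.2],[-1,-0.006,0.005,-0.1,-0.3],[-1,-0.006,0.005,-0.2,-0.4],[-1,-0.006,0.005,-0.35,-0.4],[-1,-0.006,0.005,-0.5,-0.4],[-1,-0.006,0.005,-0.65,-0.4],[-1,-0.006,0.005,-0.75,-0.4],[-1,-0.006,0.005,-0.85,-0.4],[-1,-0.006,0.005,-0.92,-0.4],[-1,-0.006,0.005,-0.92,-0.4],[-1,-0.006,0.005,-0.92,-0.4]]

```text
t: 9.08
tool_pos: [0.5358, -0.1973, 0.072]
orientation: [-0.87, -3.016, -0.001]
force: [-0.3, -0.2, -0.6]
opening: 0.0932
gripper_force: 0.0
```

>>> send_rows:
  plan:
    - [[1,0,0,0,0],[1,0,0,0,0],[1,0,0,0,0],[1,0,0,0,0],[1,0,0,0,0],[1,0,0,0,0],[1,0,0,0,0],[1,0,0,0,0],[1,0,0,0,0],[1,0,0,0,0]]
  force: 20

```text
t: 9.92
tool_pos: [0.5367, -0.1978, 0.0731]
orientation: [0.867, 3.019, -0.0]
force: [-2.0, 0.5, 4.1]
opening: 0.0536
gripper_force: 20.0
```

Gripped: the opening is 53.6 mm for a 54 mm collar. Next I turn +48° and lift a little as a test.

>>> send_rows:
  plan:
    - [[1,0,0,0,0.1],[1,0,0,0,0.2],[1,0,0,0,0.3],[1,0,0,0,0.4],[1,0,0,0,0.5],[1,0,0,0,0.6],[1,0,0,0,0.7],[1,0,0,0,0.8],[1,0,0,0,0.8],[1,0,0,0,0.8]]

```text
t: 10.75
tool_pos: [0.5369, -0.1978, 0.0731]
orientation: [-0.431, 3.111, -0.001]
force: [0.6, -0.7, 2.9]
opening: 0.0541
gripper_force: 20.0
```

>>> send_rows:
  plan:
    - [[1,0,0,0.02,0],[1,0,0,0.04,0],[1,0,0,0.05,0],[1,0,0,0.05,0]]

```text
t: 11.08
tool_pos: [0.5367, -0.1978, 0.0833]
orientation: [-0.434, 3.111, -0.0]
force: [0.6, 0.5, -1.1]
opening: 0.0537
gripper_force: 20.0
```

No resistance beyond the reel's weight, so the slot has passed the cross-bar. I keep lifting.

>>> send_rows:
  plan:
    - [[1,0,0,0.06,0],[1,0,0,0.12,0],[1,0,0,0.18,0],[1,0,0,0.24,0],[1,0,0,0.3,0],[1,0,0,0.36,0],[1,0,0,0.42,0],[1,0,0,0.48,0],[1,0,0,0.54,0],[1,0,0,0.6,0],[1,0,0,0.66,0],[1,0,0,0.7,0],[1,0,0,0.7,0],[1,0,0,0.7,0]]

```text
t: 12.25
tool_pos: [0.5369, -0.1978, 0.2233]
orientation: [-0.436, 3.11, -0.001]
force: [1.3, 0.8, -2.5]
opening: 0.0541
gripper_force: 20.0
```

```bash
python3 - <<'E'
from h import *
o=[]
for n in("scene","side"):
    im,d,K,T=cam(n); P=pts(d,K,T);u,v=map(int,proj([.537,-.198,.18],K,T));o.append(cv2.resize(im[v-70:v+80,u-65:u+65],None,fx=3,fy=3))
cv2.imwrite("pics/l.png",np.hstack(o));print(telemetry.read_state()["q"])
E
```

```text
[-4.42695951e-01  6.12153236e-02  1.58684492e+00  4.59026540e-06
  1.49493496e+00 -2.29170465e+00]
```

View pics/l.png

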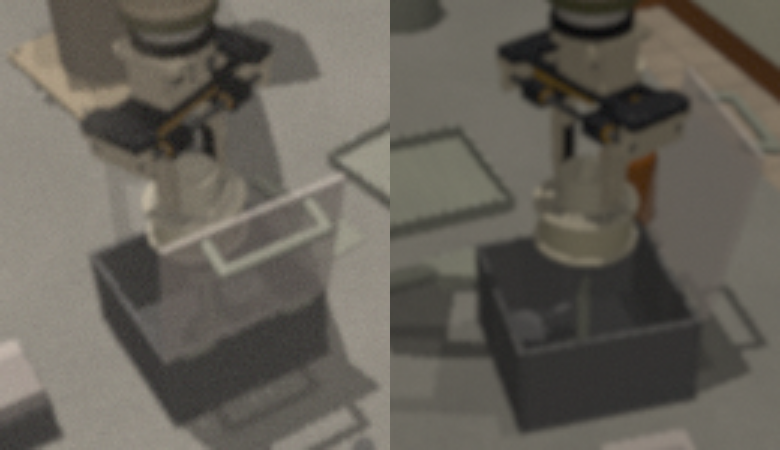

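Both views show the reel free above the case with the lid still open. Now I carry it to the tray.

>>> send_rows:
  plan:
    - [[1,-0.025,0.15,0,0],[1,-0.05,0.3,0,0],[1,-0.075,0.45,0,0],[1,-0.1,0.6,0,0],[1,-0.12,0.75,0,0],[1,-0.14,0.935,0,0]]

```text
t: 12.85
tool_pos: [0.5076, -0.0101, 0.2217]
orientation: [0.434, -3.11, 0.0]
force: [0.8, -0.1, -2.6]
opening: 0.0538
gripper_force: 20.0
```

>>> send_rows:
  plan:
    - [[1,-0.025,0.15,0,0],[1,-0.05,0.3,0,0],[1,-0.075,0.45,0,0],[1,-0.1,0.6,0,0],[1,-0.12,0.75,0,0],[1,-0.13,0.85,0,0],[1,-0.14,0.935,0,0],[1,-0.14,0.935,0,0],[1,-0.14,0.935,0,0]]

```text
t: 13.6
tool_pos: [0.4799, 0.1767, 0.2218]
orientation: [0.439, -3.109, 0.001]
force: [0.1, 0.2, -2.6]
opening: 0.0538
gripper_force: 20.0
```

>>> send_rows:
  plan:
    - [[1,0,0,-0.1,0],[1,0,0,-0.2,0],[1,0,0,-0.3,0],[1,0,0,-0.4,0],[1,0,0,-0.5,0],[1,0,0,-0.57,0],[1,0,0,-0.63,0],[1,0,0,-0.68,0],[1,0,0,-0.71,0],[1,0,0,-0.72,0],[1,0,0,-0.72,0]]

```text
t: 14.52
tool_pos: [0.4806, 0.1761, 0.0787]
orientation: [0.435, -3.111, 0.0]
force: [-0.6, 0.4, -1.6]
opening: 0.054
gripper_force: 20.0
```

>>> send_rows:
  plan:
    - [[1,0,0,-0.015,0],[1,0,0,-0.03,0],[1,0,0,-0.035,0],[1,0,0,-0.04,0],[1,0,0,-0.04,0]]

```text
t: 14.93
tool_pos: [0.4805, 0.1764, 0.0708]
orientation: [-0.436, 3.111, 0.0]
force: [0.2, 0.4, -2.1]
opening: 0.0541
gripper_force: 20.0
```

>>> send_rows:
  plan:
    - [[1,0,0,-0.004,0],[1,0,0,-0.008,0],[1,0,0,-0.008,0]]

```text
t: 15.18
tool_pos: [0.4808, 0.1764, 0.0701]
orientation: [-0.436, 3.111, 0.0]
force: [-3.7, -0.7, 5.6]
opening: 0.0541
gripper_force: 20.0
```

Contact at the expected height: 0.0701, with the force up by about 8 N. I release slowly and rise.

>>> send_rows:
  plan:
    - [[1,0,0,-0.002,0],[1,0,0,-0.002,0],[-0.3,0,0,0,0],[-0.5,0,0,0,0],[-1,0,0,0,0],[-1,0,0,0,0],[-1,0,0,0,0],[-1,0,0,0,0],[-1,0,0,0,0],[-1,0,0,0,0],[-1,0,0,0,0]]

```text
t: 16.1
tool_pos: [0.4805, 0.1763, 0.0692]
orientation: [0.436, -3.111, 0.0]
force: [-0.6, 1.1, 0.1]
opening: 0.0927
gripper_force: 0.0
```

>>> send_rows:
  plan:
    - [[-1,0,0,0.05,0],[-1,0,0,0.15,0],[-1,0,0,0.3,0],[-1,0,0,0.5,0],[-1,0,0,0.7,0],[-1,0,0,0.9,0],[-1,0,0,0.9,0],[-1,0,0,0.9,0]]

```text
t: 16.77
tool_pos: [0.4825, 0.1768, 0.2537]
orientation: [-0.435, 3.104, 0.001]
force: [-0.1, -0.9, -0.6]
opening: 0.0929
gripper_force: 0.0
```

```bash
python3 - <<'E'
from h import *
print(telemetry.read_state()["force"])
im,d,K,T=cam("scene"); cv2.imwrite("pics/f.png",im)
for n in("wrist","side"):
    im,d,K,T=cam(n);P=pts(d,K,T);Z=P[...,2]
    b=(abs(P[...,0]-.48)<.07)&(abs(P[...,1]-.176)<.07)
    for lo,hi in((.069,.085),(.038,.052)):
        m=b&(Z>lo)&(Z<hi);
        if m.sum()>20: print(n,m.sum(),cv2.minAreaRect(P[m][:,:2].astype(np.float32)),np.percentile(Z[m],[10,50,90]))
E
```

```text
[-0.07023444 -0.91603832 -0.57796941]
wrist 1635 ((0.47921568155288696, 0.1762084662914276), (0.05264968425035477, 0.05295736342668533), 59.793968200683594) [0.07570897 0.07695851 0.07789435]
wrist 4080 ((0.47963300347328186, 0.17652179300785065), (0.0991046205163002, 0.09901793301105499), 34.8480339050293) [0.04413257 0.04513308 0.04616828]
side 91 ((0.47747525572776794, 0.1717565953731537), (0.06106454133987427, 0.04730972647666931), 71.59043884277344) [0.06988571 0.07483788 0.07769965]
side 209 ((0.4775336980819702, 0.16981136798858643), (0.0936616063117981, 0.09694190323352814), 75.16151428222656) [0.0413527  0.04398524 0.04662054]
```

View pics/f.png

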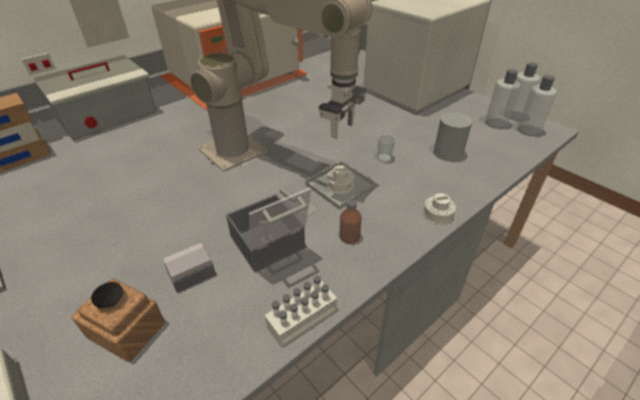

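The picture shows the reel flat in the middle of the tray at (340,182), with its collar top at 77 mm as expected. The lid is open at (280,215) and the other things are where they were.

```bash
python3 -c "
from plant import order
print(order.close_job())"
```

```text
the job is handed in; nothing more can be done
None
```

The job is handed in at about 17 s of the 64 s allowed: the lid is open on its stop, the reel sits released and flat, collar up, within about 2 mm of the tray's middle, and the other things look undisturbed; the judge returned no verdict.

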